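# Open the wide pot of steel pins

### The job

I need the steel pins in the wide, low steel pot. Lift its lid off by the wooden knob and set it down (do not drop it) flat, knob up, wholly on the square plywood board. Leave the tall, slim pot shut, and leave both pots standing where they are.

Things in the scene. Friction and masses are not known exactly. Their poses are not given: they have to be found in the camera images.
- wide_pot: the pot to open: round, wide and low, plain steel, upright and loose on the bench, 106 mm outside diameter (108 at the rim), 70 mm high, wall 4 mm. Origin: centre of its underside, z up along its axis. It and the tall pot and the board may stand in any of three places; the right-hand one is on a 2 mm steel sheet.
- wide_lid: the wide pot's loose steel lid, 112 mm across, 0.16 kg; plug below (90 mm across, 8 mm deep, 4 mm play in the pot's mouth), dark wooden knob on top. Origin: centre of the plug's underside, z up: plate from 8 to 12 mm, knob neck to 24, knob head 24 to 52 mm, 28 mm thick, upright-sided from 28 to 46. On the pot its origin is 62 mm above the pot's; it just rests there and lifts straight up.
- wide_lid_knob (a point): the point to grip on the wide lid: on its axis inside the knob head, 38 mm above the lid's origin and 26 mm above the plate's upper face; knob 28 mm in diameter, round, so any direction of grip serves.
- lid_board: square plywood board lying on the bench, fixed, 140 x 140 mm, 12 mm thick (its top 12 mm above the bench top); origin: centre of its underside, x and y along its sides. The lid goes here; lying on it the lid's origin is 12 mm above the board's origin.
- tall_pot: the other pot, to be left shut: same steel, slim and tall, 72 mm in diameter, 105 mm high; loose. Origin: centre of its underside.
- tall_lid: the tall pot's loose lid, 78 mm across, with a smaller wooden knob (22 mm) whose top is 149 mm above the bench. Origin: centre of the underside of its plug. Leave it on.
Things that resemble listed ones, but are neither listed nor needed, are in the scene too. Leave any orange look-alike of the wide_lid alone.

How it is judged:
On the way:
1. the wide lid is lifted, by its knob, more than 25 mm clear of its seat on the pot (z of wide_lid in the frame of wide_pot above 0.087 m and contact force between the fingers and wide_lid above 1 N and distance between the grasp point and wide_lid_knob below 0.04 m), for 0.1 s.
At the end, for the whole second after the job is handed in: The wide lid lies at rest, flat and knob up, on the plywood board, its centre within 25 mm of the board's centre along each side; the wide pot stands upright within 40 mm of where it stood, the tall pot within 30 mm with its lid still on (x of wide_lid in the frame of lid_board between -0.025 and 0.025 m and y of wide_lid in the frame of lid_board between -0.025 and 0.025 m and z of wide_lid in the frame of lid_board between 0.008 and 0.018 m and angle between wide_lid's own z axis and vertical below 0.12 rad and linear speed of wide_lid below 0.02 m/s and angle between each of wide_pot, tall_pot, tall_lid's own z axis and vertical below 0.1 rad and distance of wide_pot from where it was at the start of the episode below 0.04 m and distance of each of tall_pot, tall_lid from where it was at the start of the episode below 0.03 m); the robot touches nothing.
It fails at once if the wide lid falls or flies free (faster than 0.8 m/s out of the fingers, a drop of about 3 cm) (contact force between the fingers and wide_lid below 0.05 N and linear speed of wide_lid above 0.8 m/s).
It fails at once if a pot is tipped over, or the tall pot's lid comes off (angle between any of wide_pot, tall_pot's own z axis and vertical above 0.5 rad or z of tall_lid in the frame of tall_pot above 0.112 m).
It also fails if it takes over 43 s, if anything falls off the work surface, if the arm or the gripper's body presses on something with over 40 N, if the wrist force passes 120 N, or if a joint passes its speed limit or range.

### The arm

A 6-joint arm with a two-finger parallel gripper is mounted at the origin on a cart in front of the work surface, level with it; the furniture and walls round the work are solid. World frame = base frame: x ahead of the robot, y to its left, z up, the work surface at z = 0. Lengths are in m, angles in rad, forces in N, time in s.
With the tool pointing down it reaches from about 0.325 to 0.9 m from the base axis. Payload 3.5 kg.
Tool frame: the origin (TCP) lies midway between the tips of the shut fingers; the grasp point (between the pads) lies 19 mm behind it; z points along the fingers, y is the direction in which the jaws open and shut (so a half turn about z gives the same grasp; the last joint's range is limited). The gripper opens to 85 mm and grips with 20 to 120 N. Pads are 22 mm wide; open, the fingers measure 114 mm over their backs; the gripper's body (76 mm by 85 mm) begins 54 mm behind the grasp point. The pads swing forward as they close: fully open they stand 13 mm farther back than shut.
Start: joints at [-0.103, 0.276, -0.026, 1.268, 0, 1.467], TCP at [0.625, -0, 0.231] pointing down, gripper open.
Joint ranges: [-3.12, 3.12], [-0.85, 1.88], [-1.08, 1.24], [-1.95, 2.15], [-1.57, 1.53], [-3.14, 3.14]. Speed limits (rad/s): [2.57, 2.57, 3.14, 3.14, 3.14, 3.14].

### API

Orientations are given as a rotation vector (axis times angle).
In Python, from workcell import get_obs, read_camera, hand_in gives the robot as it stands.
- The arm moves only by the tool step_arm, never from a script. Its argument "steps" is a list of rows, each a list of 3 entries, a list of its own where there are three numbers: the opening, from 0 (shut) to 1 (fully open), then the shift along the tool's x, y, z in m, then the turn about the tool's z in rad. A call has 1 to 20 rows; each row shifts and turns the pose as measured when the row begins, along the tool's axes as they then stand; what a row does not reach is not made up. A row lasts 1/12 s, in which the tool goes at most 41.7 mm and 7.16 degrees, less where a joint would pass 70% of its speed; a pose out of reach is approached as far as the arm can. A call with a gripper value outside its range is refused whole. The fingers move at their own pace and stop on an object; "force" is the grip in N (left out, the last holds). Time passes only in rows, so rows that do not move let the fingers close. It gives the time, the measured TCP pose, the force and the opening at its end, in the units of the state.
- get_obs(): the state, without advancing time (a new reading comes with each control period).
- read_camera(name): name is "scene" or "side" or "wrist"; returns a dict with "img" (400x640x3 uint8, red, green, blue), "depth" (400x640 float32, m along the optical axis (not along the pixel's ray), 0 where there is no reading), "fovy" (degrees; the focal length in pixels is half the picture's height over the tangent of half this angle, whatever the lens; pixels are square), "cx", "cy" (the principal point, pixels), "distortion" ([k1, k2, p1, p2, k3] as OpenCV has them; the pictures are not rectified), "eye" and "rotation" of the camera in the world; the wrist camera has in their place "hand_eye" (4x4, takes a point from camera to tool coordinates, whose origin is the TCP and whose axes are the flange's). Camera axes: x right, y down, z forward; pixel columns grow to the right and rows downward; lengths in m; the calibration is good to about 2 mm. A picture is of the moment at which its call begins: read the wrist's pose just before it.
- hand_in(): hands the job in, once; it reports no verdict.
The state is a dict: "clock": time; "joint_positions": joint angles; "joint_velocities": joint speeds; "joint_efforts": joint torques, N m; "position": TCP position; "ee_rot": TCP orientation; "ft_force": force on the tool from outside, world axes, zero at the start; "moment": the same for the moment, N m; "gripper_width": finger opening in m.
Only numpy, scipy, OpenCV 4.12 (cv2) and the standard library are available. Lean on these libraries where they do the work, as an engineer would, in place of code of your own. Each camera call takes 0.05 s, during which the arm holds its last target.

## Working session

There is one attempt and no reset: what is moved stays moved. The work goes in short steps, Python scripts to look and compute and a tool call to move; the robot and the scene stay as the last step left them, time stands still between calls to the robot, and variables do not carry over. Pictures are saved under pics/ and viewed, and the job is handed in when it is done.

Besides the shell and the picture viewer there is one more tool, called after ">>>" in YAML: its name, and indented under it one key for each argument. step_arm: Moves the arm, as the interface text tells. Its arguments: {"type":"object","properties":{"steps":{"type":"array"},"force":{"type":"number"}},"required":["steps"]}

```bash
mkdir -p pics; python3 - <<'E'
from workcell import get_obs, read_camera
import cv2,pickle
o=get_obs();print({k:o[k] for k in('clock','position','ee_rot','gripper_width','ft_force')})
for n in("scene","side"):
    c=read_camera(n);pickle.dump(c,open(n+'.pkl','wb'));cv2.imwrite(f'pics/{n}0.png',c['img'][:,:,::-1])
    print(n,c['fovy'],c['cx'],c['cy'],c['distortion'],c['eye'],c['rotation'])
E
```

```text
{'clock': 0.0, 'position': array([6.24211208e-01, 5.74377044e-05, 2.30135319e-01]), 'ee_rot': array([-2.22019606, -2.22023345,  0.0022585 ]), 'gripper_width': 0.0854877595836339, 'ft_force': array([0.28047189, 0.43530544, 0.45289249])}
scene 52.61505719680474 320.2231817089414 199.28096163539496 [-0.03125205  0.          0.          0.          0.        ] [-0.36723814  0.55532539  0.5851078 ] [-0.98201747  2.09810428 -1.32370543]
side 42.08080212168064 315.092466854596 198.03109251454026 [-0.12985416  0.          0.          0.          0.        ] [ 0.43633356 -1.40204105  0.64006883] [-1.97285517  0.04272739  0.00765861]
```

View pics/scene0.png

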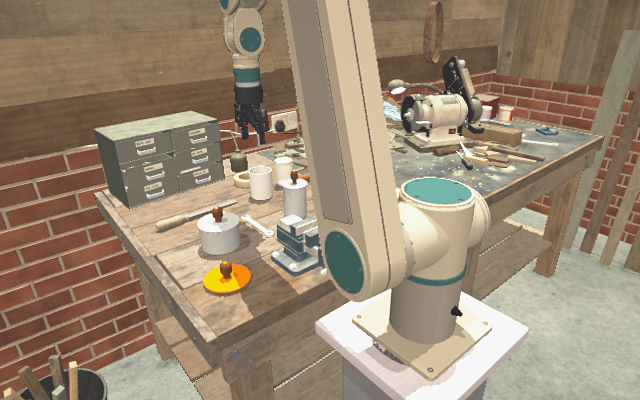

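View pics/side0.png

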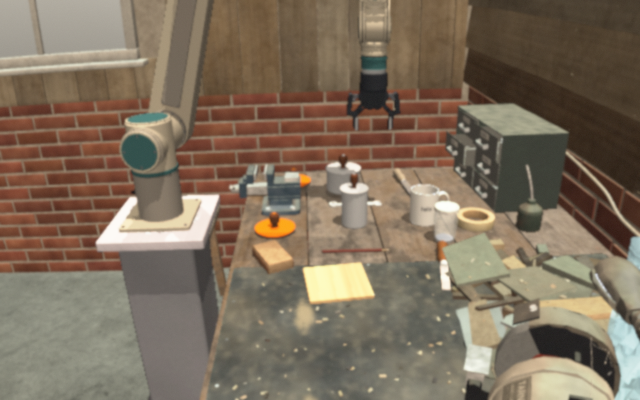

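Scene view: steel pots with knobs at (219,232), wide and low, and at (295,197), tall and slim. In the side view they are at (342,178) and (355,203). The orange lids at scene (227,277) and side (275,227) are look-alikes. The plywood board is at side (338,283) on the dark sheet; the brown block at side (272,256) is not it. I'll enlarge these to confirm.

```bash
cat > h.py <<'E'
import numpy as np,cv2,pickle
from scipy.spatial.transform import Rotation as R
def K(c):
    f=c['img'].shape[0]/2/np.tan(np.radians(c['fovy'])/2)
    return np.array([[f,0,c['cx']],[0,f,c['cy']],[0,0,1.]])
def pose(c,obs=None):
    if 'eye' in c:
        r=np.array(c['rotation']);return (R.from_rotvec(r).as_matrix() if r.size==3 else r),np.array(c['eye'])
    T=np.eye(4);T[:3,:3]=R.from_rotvec(obs['ee_rot']).as_matrix();T[:3,3]=obs['position'];T=T@np.array(c['hand_eye']);return T[:3,:3],T[:3,3]
def rays(c,uv,obs=None):
    n=cv2.undistortPoints(np.array(uv,float).reshape(-1,1,2),K(c),np.array(c['distortion'])).reshape(-1,2)
    Rm,t=pose(c,obs);return t,np.c_[n,np.ones(len(n))],Rm
def onplane(c,uv,z,obs=None):
    t,n,Rm=rays(c,uv,obs);d=n@Rm.T;return t+d*((z-t[2])/d[:,2])[:,None]
def cloud(c,obs=None):
    h,w=c['depth'].shape;u,v=np.meshgrid(np.arange(w),np.arange(h))
    t,n,Rm=rays(c,np.c_[u.ravel(),v.ravel()],obs);P=t+(n*c['depth'].reshape(-1,1))@Rm.T
    P[c['depth'].ravel()==0]=np.nan;return P.reshape(h,w,3)
E
python3 - <<'E'
from h import *
s=pickle.load(open('scene.pkl','rb'));d=pickle.load(open('side.pkl','rb'))
a=cv2.resize(s['img'][150:300,140:340],None,fx=4,fy=4)[:,:,::-1];cv2.imwrite('pics/cs.png',a)
b=cv2.resize(d['img'][140:310,220:420],None,fx=3.5,fy=3.5)[:,:,::-1];cv2.imwrite('pics/cd.png',b)
for n,c,pts in(('scene',s,[(219,232),(218,213),(295,197),(295,176),(227,280)]),('side',d,[(342,178),(343,158),(355,203),(353,178),(275,227),(338,283)])):
    P=cloud(c)
    for u,v in pts: print(n,u,v,P[v,u].round(3))
print(onplane(d,[(338,283)],.014))
E
```

```text
scene 219 232 [0.505 0.187 0.069]
scene 218 213 [0.541 0.168 0.104]
scene 295 197 [ 0.533 -0.077  0.079]
scene 295 176 [ 0.552 -0.093  0.136]
scene 227 280 [0.38  0.237 0.012]
side 342 178 [0.546 0.118 0.058]
side 343 158 [0.553 0.158 0.11 ]
side 355 203 [ 0.563 -0.129  0.079]
side 353 178 [ 0.56  -0.106  0.143]
side 275 227 [ 0.345 -0.123  0.013]
side 338 283 [ 0.498 -0.416  0.013]
[[ 0.49757786 -0.41798005  0.014     ]]
```

View pics/cs.png

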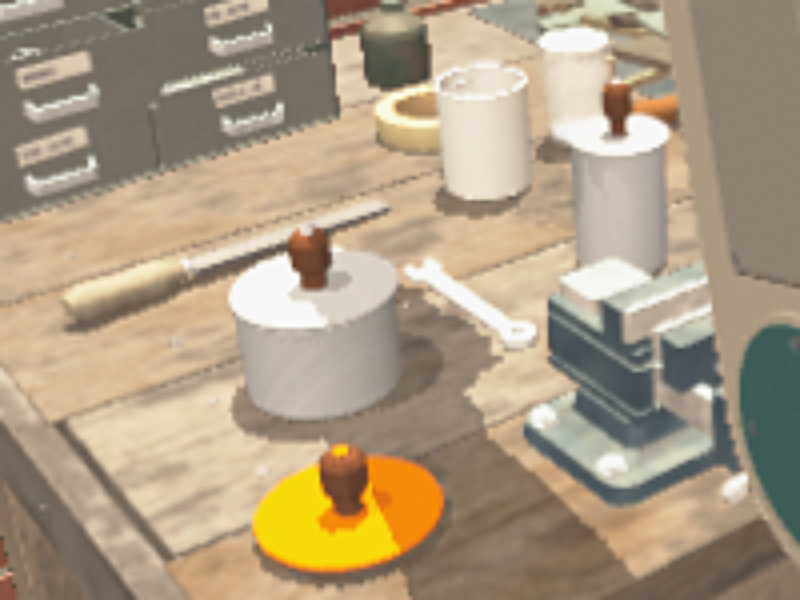

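View pics/cd.png

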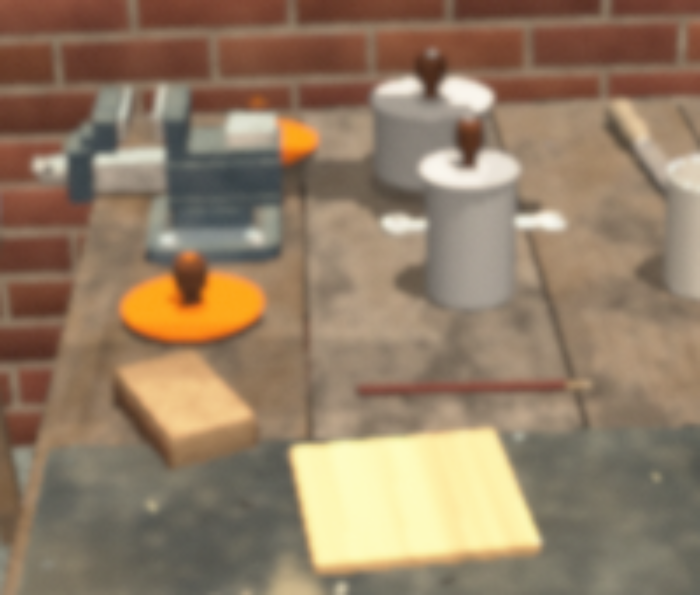

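The crop confirms it: the steel wide pot with its wooden knob is at scene (219,232). Its two look-alikes are orange plates lying on the bench. Next I'll measure the knob, rim and board.

```bash
python3 - <<'E'
from h import *
s=pickle.load(open('scene.pkl','rb'));d=pickle.load(open('side.pkl','rb'))
def fitc(xy):
    A=np.c_[2*xy,np.ones(len(xy))];p=np.linalg.lstsq(A,(xy**2).sum(1),rcond=None)[0];return p[:2],np.sqrt(p[2]+p[:2]@p[:2])
for n,c in(('scene',s),('side',d)):
    P=cloud(c);near=np.hypot(P[...,0]-.555,P[...,1]-.17)<.09
    m=near&(abs(P[...,2]-.074)<.006); ys,xs=np.nonzero(m)
    # lid plate ellipse: pixels of plate -> plane 0.074
    xy=onplane(c,np.c_[xs,ys],.074)[:,:2];h=cv2.convexHull(xy.astype(np.float32))[:,0]
    print(n,'plate minEncl',cv2.minEnclosingCircle(h))
    k=near&(P[...,2]>.088)&(P[...,2]<.116);ys,xs=np.nonzero(k)
    hsv=cv2.cvtColor(c['img'],cv2.COLOR_RGB2HSV)
    q=P[k];print(' knob n',len(q),q.mean(0).round(4),q.min(0).round(3),q.max(0).round(3))
    mm=np.c_[xs,ys].mean(0);print(' px',mm,onplane(c,[mm],.100).round(4))
    cam=pose(c)[1]
    near=np.hypot(P[...,0]-.56,P[...,1]+.11)<.07
    q=P[near&(P[...,2]>.125)];print(' tallknob',q.mean(0).round(4),q[:,2].max())
hsv=cv2.cvtColor(d['img'],cv2.COLOR_RGB2HSV);P=cloud(d)
m=((hsv[...,0]>15)&(hsv[...,0]<32)&(hsv[...,1]>60)&(hsv[...,2]>190)).astype(np.uint8)
m[:250]=0;m[315:]=0;m[:,:290]=0;m[:,385:]=0
cn=max(cv2.findContours(m,0,2)[0],key=cv2.contourArea)
w=onplane(d,cn[:,0].astype(float),.014)[:,:2]
print('board',cv2.minAreaRect((w*1000).astype(np.float32)),len(cn))
print('board z',np.nanmedian(P[...,2][m>0]))
# obstacles max z along corridor
for n,c in(('scene',s),('side',d)):
    P=cloud(c);q=P[(P[...,0]>.35)&(P[...,0]<.75)&(P[...,1]>-.55)&(P[...,1]<.28)&(P[...,2]>.03)&(P[...,2]<.2)]
    for y in np.arange(-.55,.28,.06):
        g=q[(q[:,1]>=y)&(q[:,1]<y+.06)]
        if len(g)>5: print(n,round(y,2),len(g),g.min(0).round(2),g.max(0).round(2))
E
```

```text
scene plate minEncl ((0.54649418592453, 0.16673068702220917), 0.06024519354104996)
 knob n 111 [0.5444 0.1688 0.1038] [0.537 0.152 0.089] [0.562 0.18  0.116]
 px [217.         212.72072072] [[0.5517 0.1658 0.1   ]]
 tallknob [ 0.5563 -0.0927  0.1392] 0.1526146614444433
side plate minEncl ((0.553232729434967, 0.1592748463153839), 0.06289000064134598)
 knob n 75 [0.5528 0.1573 0.1031] [0.54  0.147 0.088] [0.566 0.172 0.116]
 px [343.02666667 160.2       ] [[0.5535 0.1664 0.1   ]]
 tallknob [ 0.5635 -0.1026  0.1391] 0.1518713760630661
board ((495.4056091308594, -408.9308166503906), (141.27027893066406, 156.0089874267578), 5.880915641784668) 73
board z 0.01368174146988832
scene -0.13 803 [ 0.52 -0.13  0.03] [ 0.75 -0.07  0.15]
scene -0.07 358 [ 0.53 -0.07  0.03] [ 0.75 -0.05  0.11]
scene -0.01 98 [0.37 0.02 0.1 ] [0.41 0.05 0.1 ]
scene 0.05 386 [0.35 0.05 0.03] [0.42 0.07 0.1 ]
scene 0.11 505 [0.5  0.11 0.03] [0.6  0.17 0.12]
scene 0.17 793 [0.38 0.17 0.03] [0.6  0.23 0.12]
scene 0.23 99 [0.38 0.23 0.03] [0.74 0.26 0.05]
side -0.55 95 [ 0.74 -0.54  0.03] [ 0.75 -0.49  0.06]
side -0.49 110 [ 0.74 -0.49  0.03] [ 0.75 -0.43  0.06]
side -0.43 57 [ 0.74 -0.43  0.05] [ 0.75 -0.37  0.06]
side -0.37 68 [ 0.35 -0.37  0.03] [ 0.75 -0.31  0.05]
side -0.31 84 [ 0.35 -0.31  0.03] [ 0.38 -0.25  0.03]
side -0.25 6 [ 0.35 -0.25  0.03] [ 0.36 -0.24  0.03]
side -0.19 160 [ 0.35 -0.14  0.03] [ 0.75 -0.13  0.11]
side -0.13 1179 [ 0.35 -0.13  0.03] [ 0.75 -0.07  0.15]
side -0.07 57 [ 0.54 -0.07  0.07] [ 0.75 -0.05  0.11]
side -0.01 579 [ 0.35 -0.    0.03] [0.42 0.05 0.11]
side 0.05 50 [0.35 0.05 0.03] [0.56 0.11 0.1 ]
side 0.11 579 [0.5  0.11 0.03] [0.61 0.17 0.12]
side 0.17 125 [0.38 0.17 0.05] [0.61 0.23 0.12]
side 0.23 12 [0.38 0.23 0.03] [0.75 0.27 0.05]
```

>>> step_arm:
  steps:
    - [1, [0.028, -0.012, 0], 0]
    - [1, [0.028, -0.012, 0], 0]
    - [1, [0.028, -0.012, 0], 0]
    - [1, [0.028, -0.012, 0], 0]
    - [1, [0.028, -0.012, 0], 0]
    - [1, [0.026, -0.012, 0], 0]
    - [1, [0, 0, 0], 0]
    - [1, [0, 0, 0], 0]
  force: 40

```text
clock: 0.77
position: [0.5473, 0.1708, 0.2248]
ee_rot: [-2.222, -2.212, 0.012]
ft_force: [-0.7, -0.3, 0.2]
gripper_width: 0.0854
```

```bash
cat >> h.py <<'E'
def wrist(name):
    from workcell import get_obs,read_camera
    o=get_obs();c=read_camera('wrist');cv2.imwrite(f'pics/{name}.png',c['img'][:,:,::-1]);pickle.dump((o,c),open(name+'.pkl','wb'));return o,c
E
python3 - <<'E'
from h import *
o,c=wrist('w1');print(o['clock'],o['position'],o['ee_rot'],c['hand_eye'],c['fovy'])
P=cloud(c,o);k=(P[...,2]>.088)&(P[...,2]<.118)&(np.hypot(P[...,0]-.553,P[...,1]-.166)<.03)
q=P[k];print(len(q),q.min(0),q.max(0))
E
```

```text
0.7667 [0.54733755 0.1707625  0.22478748] [-2.22170114 -2.21200652  0.01249196] [[ 9.34142692e-04 -9.56349487e-01 -2.92223862e-01  7.44345659e-02]
 [ 9.99999561e-01  8.70504707e-04  3.47800315e-04 -1.09057499e-03]
 [-7.82364050e-05 -2.92224059e-01  9.56349880e-01 -1.42078623e-01]
 [ 0.00000000e+00  0.00000000e+00  0.00000000e+00  1.00000000e+00]] 66.1752557487584
834 [0.53755373 0.1536081  0.09003725] [0.56516073 0.18034917 0.116411  ]
```

View pics/w1.png

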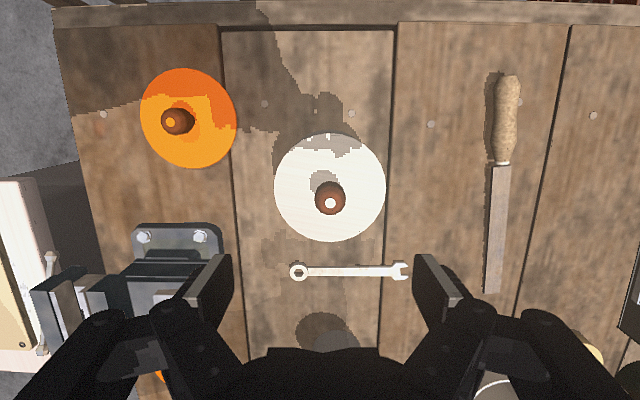

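The wrist view shows the steel lid at (330,187) with its knob at (330,198). The orange look-alike at (188,118) is clear of it.

```bash
python3 - <<'E'
from h import *
o,c=pickle.load(open('w1.pkl','rb'))
P=cloud(c,o)
m=(abs(P[...,2]-.074)<.01)&(np.hypot(P[...,0]-.553,P[...,1]-.166)<.08)
m|=(P[...,2]>.07)&(np.hypot(P[...,0]-.553,P[...,1]-.166)<.04)
cn=max(cv2.findContours(m.astype(np.uint8),0,1)[0],key=cv2.contourArea)[:,0].astype(float)
xy=onplane(c,cn,.074,o)[:,:2];print('plate',cv2.minEnclosingCircle(xy.astype(np.float32)),xy.mean(0))
# knob top: highest z disc
k=(P[...,2]>.108)&m;print('top',P[k].mean(0),k.sum())
hsv=cv2.cvtColor(c['img'],cv2.COLOR_RGB2HSV);kk=(P[...,2]>.088)&m
ys,xs=np.nonzero(kk);(e)=cv2.minEnclosingCircle(np.c_[xs,ys].astype(np.float32));print(e,onplane(c,[e[0]],.104,o))
print(R.from_rotvec(o['ee_rot']).as_matrix().round(3))
E
```

```text
plate ((0.5525380969047546, -0.06581367552280426), 0.1870937943458557) [ 0.57549731 -0.04623999]
top [0.5568012  0.18312362 0.29661378] 17089
((330.2197570800781, 336.0808410644531), 155.11444091796875) [[0.55263955 0.01676935 0.104     ]]
[[ 0.004  1.    -0.01 ]
 [ 1.    -0.004 -0.001]
 [-0.001 -0.01  -1.   ]]
```

Fingers got into the mask, so I'll bound the height.

```bash
python3 - <<'E'
from h import *
o,c=pickle.load(open('w1.pkl','rb'))
P=cloud(c,o);z=P[...,2]
m=(z>.066)&(z<.12)&(np.hypot(P[...,0]-.553,P[...,1]-.166)<.075)
cn=max(cv2.findContours(m.astype(np.uint8),0,1)[0],key=cv2.contourArea)[:,0].astype(float)
xy=onplane(c,cn,.074,o)[:,:2];print('plate',cv2.minEnclosingCircle(xy.astype(np.float32)),xy.mean(0))
k=(z>.109)&m;print('top',P[k].mean(0),k.sum())
ys,xs=np.nonzero((z>.088)&m);e=cv2.minEnclosingCircle(np.c_[xs,ys].astype(np.float32));print(e,onplane(c,[e[0]],.104,o))
E
```

```text
plate ((0.5516404509544373, 0.1667562872171402), 0.05585655942559242) [0.55149253 0.16821398]
top [0.55144208 0.16757394 0.1130969 ] 643
((329.8638610839844, 197.6349334716797), 16.879762649536133) [[0.55167289 0.16748084 0.104     ]]
```

>>> step_arm:
  steps:
    - [1, [-0.0035, 0.0055, 0], 0]
    - [1, [0, 0, 0.03], 0]
    - [1, [0, 0, 0.03], 0]
    - [1, [0, 0, 0.03], 0]
    - [1, [0, 0, 0.015], 0]
    - [1, [0, 0, 0.005], 0]
    - [1, [0, 0, 0], 0]

```text
clock: 1.4
position: [0.5608, 0.1591, 0.1125]
ee_rot: [-2.238, -2.205, 0.004]
ft_force: [-0.7, -0.4, -0.9]
gripper_width: 0.0858
```

>>> step_arm:
  steps:
    - [1, [0.008, -0.009, 0], 0]
    - [1, [0, 0, 0], 0]
    - [1, [0, 0, 0], 0]

```text
clock: 1.65
position: [0.5537, 0.1662, 0.1143]
ee_rot: [2.241, 2.2, -0.001]
ft_force: [-0.3, 0.0, 0.2]
gripper_width: 0.0855
```

>>> step_arm:
  steps:
    - [1, [0.001, -0.002, 0.01], 0]
    - [1, [0, 0, 0.01], 0]
    - [1, [0, 0, 0.008], 0]
    - [1, [0, 0, 0.002], 0]
    - [1, [0, 0, 0], 0]

```text
clock: 2.07
position: [0.5544, 0.1684, 0.0853]
ee_rot: [2.236, 2.198, 0.009]
ft_force: [0.2, 0.2, 0.8]
gripper_width: 0.0855
```

>>> step_arm:
  steps:
    - [1, [-0.001, -0.003, 0.003], 0]
    - [1, [0, 0, 0], 0]

```text
clock: 2.23
position: [0.5507, 0.1674, 0.0814]
ee_rot: [2.236, 2.199, 0.008]
ft_force: [0.1, -0.1, -0.9]
gripper_width: 0.0852
```

```bash
python3 - <<'E'
from h import *
o,c=wrist('w2');print(o['position'],o['ft_force'])
E
```

```text
[0.55073755 0.16742532 0.08139162] [ 0.10433633 -0.13384327 -0.87726224]
```

View pics/w2.png

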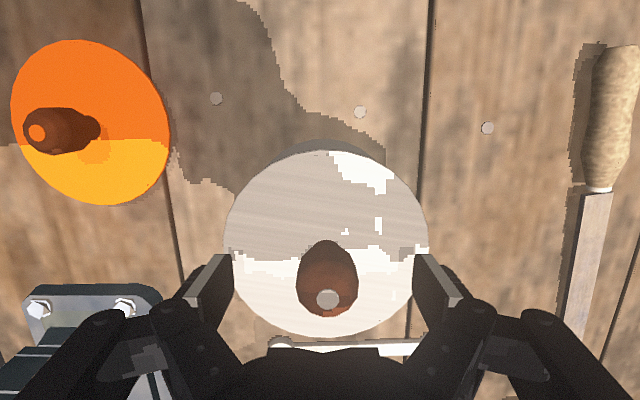

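The fingers straddle the wooden knob at (327,285), centred between the pads. I'll close on it.

>>> step_arm:
  steps:
    - [0, [0, 0, 0], 0]
    - [0, [0, 0, 0], 0]
    - [0, [0, 0, 0], 0]
    - [0, [0, 0, 0], 0]
    - [0, [0, 0, 0], 0]
    - [0, [0, 0, 0], 0]
    - [0, [0, 0, 0], 0]
    - [0, [0, 0, 0], 0]
  force: 50

```text
clock: 2.95
position: [0.5526, 0.1676, 0.0831]
ee_rot: [2.235, 2.197, 0.013]
ft_force: [0.3, -0.2, 1.0]
gripper_width: 0.0259
```

>>> step_arm:
  steps:
    - [0, [0, 0, -0.006], 0]
    - [0, [0, 0, -0.01], 0]
    - [0, [0, 0, -0.012], 0]
    - [0, [0, 0, -0.015], 0]
    - [0, [0, 0, -0.015], 0]
    - [0, [0, 0, 0], 0]
    - [0, [0, 0, 0], 0]

```text
clock: 3.53
position: [0.5501, 0.1673, 0.1448]
ee_rot: [2.237, 2.199, 0.007]
ft_force: [0.4, 0.3, -0.6]
gripper_width: 0.0262
```

```bash
python3 - <<'E'
from h import *
o,c=wrist('w3');print(o['position'],o['ft_force'],o['gripper_width'])
E
```

```text
[0.55006689 0.16727909 0.14482542] [ 0.37234329  0.25700258 -0.64871199] 0.026205908868518892
```

View pics/w3.png

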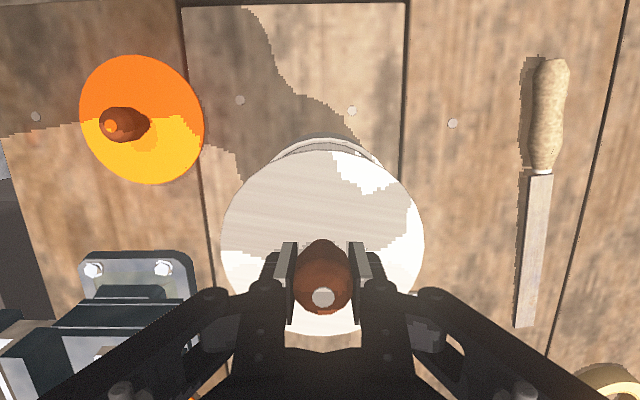

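The lid is off and in the grip: knob at (323,285), pot rim visible behind it at (320,142). I'll lift higher, and refine the board from the side camera plus check clearance along the way.

>>> step_arm:
  steps:
    - [0, [0, 0, -0.025], 0]
    - [0, [0, 0, -0.03], 0]
    - [0, [0, 0, -0.03], 0]
    - [0, [0, 0, -0.02], 0]
    - [0, [0, 0, 0], 0]

```text
clock: 4.0
position: [0.545, 0.1665, 0.2466]
ee_rot: [-2.239, -2.201, 0.01]
ft_force: [0.4, 0.5, -1.2]
gripper_width: 0.026
```

```bash
python3 - <<'E'
from h import *
d=pickle.load(open('side.pkl','rb'));P=cloud(d)
b=cv2.resize(d['img'][250:315,290:390],None,fx=8,fy=8,interpolation=cv2.INTER_CUBIC)[:,:,::-1];cv2.imwrite('pics/b.png',b)
q=P[(P[...,0]>.3)&(P[...,0]<.95)&(P[...,1]>-.9)&(P[...,1]<-.2)&(P[...,2]>.06)&(P[...,2]<1)]
for y in np.arange(-.9,-.2,.1):
    g=q[(q[:,1]>=y)&(q[:,1]<y+.1)]
    if len(g)>5: print(round(y,2),len(g),g.min(0).round(2),g.max(0).round(2))
E
```

```text
-0.9 7479 [ 0.64 -0.9   0.1 ] [ 0.92 -0.8   0.31]
-0.8 740 [ 0.72 -0.8   0.06] [ 0.95 -0.7   0.17]
-0.7 2530 [ 0.72 -0.7   0.06] [ 0.95 -0.6   0.12]
-0.6 1745 [ 0.73 -0.6   0.06] [ 0.95 -0.5   0.11]
-0.5 1227 [ 0.75 -0.5   0.06] [ 0.95 -0.4   0.1 ]
-0.4 505 [ 0.76 -0.4   0.06] [ 0.85 -0.32  0.08]
-0.3 467 [ 0.76 -0.25  0.06] [ 0.82 -0.2   0.1 ]
```

View pics/b.png

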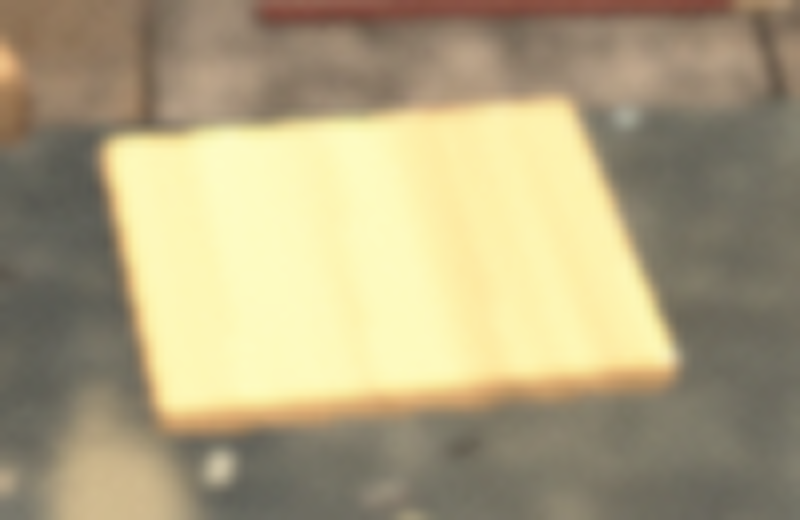

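The crop shows the board's top corners at crop (103,140), (572,100), (675,362) and (160,412). The way there is clear.

```bash
python3 - <<'E'
from h import *
d=pickle.load(open('side.pkl','rb'))
uv=np.array([(103,140),(572,100),(675,362),(160,412)])/8.-.44+[290,250]
w=onplane(d,uv,.014)[:,:2];print(w,w.mean(0),np.linalg.norm(w-np.roll(w,1,0),axis=1))
E
```

```text
[[ 0.41883871 -0.34310529]
 [ 0.55841577 -0.32982245]
 [ 0.57109043 -0.47028573]
 [ 0.43319607 -0.48434695]] [ 0.49538525 -0.40689011] [0.1419695  0.14020766 0.14103397 0.13860943]
```

>>> step_arm:
  steps:
    - [0, [-0.012, -0.001, 0], 0]
    - [0, [-0.022, -0.002, 0], 0]
    - [0, [-0.03, -0.003, 0], 0]
    - [0, [-0.03, -0.003, 0], 0]
    - [0, [-0.03, -0.003, 0], 0]
    - [0, [-0.03, -0.003, 0], 0]
    - [0, [-0.03, -0.003, 0], 0]
    - [0, [-0.03, -0.003, 0], 0]
    - [0, [-0.03, -0.003, 0], 0]
    - [0, [-0.03, -0.003, 0], 0]
    - [0, [0, 0, 0], 0]

```text
clock: 4.92
position: [0.5, -0.1207, 0.2234]
ee_rot: [-2.217, -2.191, 0.041]
ft_force: [-0.4, 0.2, -1.2]
gripper_width: 0.0263
```

>>> step_arm:
  steps:
    - [0, [-0.012, 0, -0.003], 0]
    - [0, [-0.022, 0, -0.003], 0]
    - [0, [-0.03, 0, -0.002], 0]
    - [0, [-0.03, 0, -0.002], 0]
    - [0, [-0.03, 0, -0.002], 0]
    - [0, [-0.03, 0, -0.002], 0]
    - [0, [-0.03, 0, -0.002], 0]
    - [0, [-0.03, 0, -0.002], 0]
    - [0, [-0.03, 0, -0.002], 0]
    - [0, [-0.025, 0, 0], 0]
    - [0, [-0.015, 0, 0], 0]
    - [0, [0, 0, 0], 0]

```text
clock: 5.92
position: [0.4789, -0.4117, 0.2107]
ee_rot: [-2.188, -2.157, 0.052]
ft_force: [-0.7, 0.6, -1.4]
gripper_width: 0.0261
```

```bash
python3 - <<'E'
from h import *
o,c=wrist('w4');print(o['position'],o['ee_rot'],R.from_rotvec(o['ee_rot']).as_matrix().round(3))
E
```

```text
[ 0.47894843 -0.4116532   0.21067137] [-2.18833967 -2.15654363  0.05210819] [[ 0.016  0.997 -0.072]
 [ 1.    -0.014  0.025]
 [ 0.024 -0.073 -0.997]]
```

View pics/w4.png

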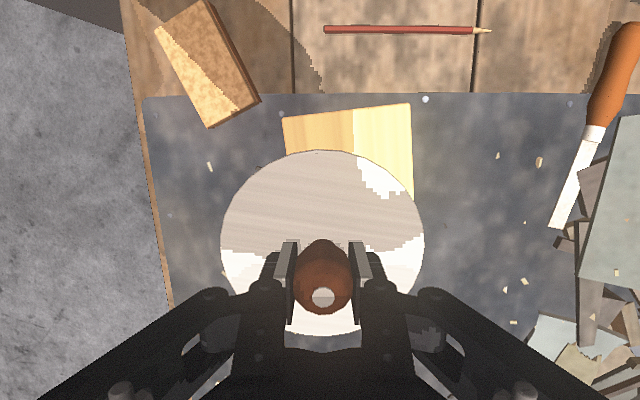

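```bash
python3 - <<'E'
from h import *
o,c=pickle.load(open('w4.pkl','rb'));print(onplane(c,[(284,119),(410,103)],.014,o))
E
```

```text
[[ 0.42256921 -0.34406419  0.014     ]
 [ 0.55639974 -0.32922506  0.014     ]]
```

>>> step_arm:
  steps:
    - [0, [0, 0.008, 0.005], 0]
    - [0, [0, 0.01, 0.01], 0]
    - [0, [0, 0.006, 0.015], 0]
    - [0, [0, 0.003, 0.015], 0]
    - [0, [0, 0, 0.015], 0]
    - [0, [0, 0, 0.01], 0]
    - [0, [0, 0, 0], 0]
    - [0, [0, 0, 0], 0]

```text
clock: 6.63
position: [0.5052, -0.3952, 0.1283]
ee_rot: [-2.168, -2.161, 0.045]
ft_force: [-0.1, -0.4, -0.8]
gripper_width: 0.0264
```

>>> step_arm:
  steps:
    - [0, [0, 0, 0], 0]
    - [0, [0, 0, 0], 0]
    - [0, [0, 0, 0], 0]
    - [0, [0, 0, 0], 0]
    - [0, [0, 0, 0], 0]
    - [0, [0, 0, 0], 0]

```text
clock: 7.13
position: [0.5075, -0.3955, 0.1319]
ee_rot: [-2.17, -2.167, 0.044]
ft_force: [-0.3, 0.2, -1.3]
gripper_width: 0.0261
```

```bash
python3 - <<'E'
from h import *
from workcell import get_obs
o=get_obs();print(o['position'],o['joint_positions'].round(3),R.from_rotvec(o['ee_rot']).as_matrix().round(3))
E
```

```text
[ 0.50748301 -0.39550805  0.13186971] [-0.751  0.424 -0.038  1.185 -0.026  0.823] [[ 0.003  0.997 -0.073]
 [ 0.999 -0.     0.032]
 [ 0.032 -0.073 -0.997]]
```

>>> step_arm:
  steps:
    - [0, [-0.001, -0.001, 0.002], 0]
    - [0, [-0.001, -0.001, 0.002], 0]
    - [0, [-0.001, -0.001, 0.002], 0]
    - [0, [-0.001, -0.001, 0.002], 0]
    - [0, [-0.001, -0.001, 0.002], 0]
    - [0, [-0.001, -0.001, 0.002], 0]
    - [0, [-0.001, -0.001, 0.002], 0]
    - [0, [-0.001, -0.001, 0.002], 0]
    - [0, [-0.001, -0.001, 0.002], 0]
    - [0, [-0.001, -0.001, 0.002], 0]
    - [0, [-0.001, -0.001, 0.002], 0]
    - [0, [-0.001, -0.001, 0.002], 0]

```text
clock: 8.13
position: [0.4923, -0.4089, 0.1068]
ee_rot: [-2.172, -2.167, 0.044]
ft_force: [-0.6, -0.1, -0.7]
gripper_width: 0.0261
```

```bash
cat > st.py <<'E'
from h import *
from workcell import get_obs
o=get_obs();print(o['clock'],o['position'],o['ft_force'].round(1),R.from_rotvec(o['ee_rot']).as_matrix()[:,2].round(3))
E
python3 st.py
```

```text
8.1333 [ 0.49225121 -0.40886973  0.10677191] [-0.6 -0.1 -0.7] [-0.072  0.031 -0.997]
```

>>> step_arm:
  steps:
    - [0, [0, 0.001, 0.008], 0]
    - [0, [0, 0.001, 0.008], 0]
    - [0, [0, 0.001, 0.008], 0]
    - [0, [0, 0.001, 0.008], 0]
    - [0, [0, 0.001, 0.008], 0]
    - [0, [0, 0.001, 0.006], 0]
    - [0, [0, 0, 0.003], 0]
    - [0, [0, 0, 0], 0]

```text
clock: 8.8
position: [0.494, -0.4062, 0.0502]
ee_rot: [-2.17, -2.165, 0.044]
ft_force: [0.3, -0.5, -2.7]
gripper_width: 0.0259
```

```bash
python3 st.py
```

```text
8.8 [ 0.49403623 -0.40622182  0.05016811] [ 0.3 -0.5 -2.7] [-0.074  0.034 -0.997]
```

>>> step_arm:
  steps:
    - [0, [0, 0, 0.003], 0]
    - [0, [0, 0, 0.003], 0]
    - [0, [0, 0, 0.002], 0]
    - [0, [0, 0, 0], 0]

```text
clock: 9.13
position: [0.4937, -0.4062, 0.0417]
ee_rot: [-2.171, -2.165, 0.044]
ft_force: [0.1, 0.1, -1.4]
gripper_width: 0.0261
```

```bash
python3 st.py
```

```text
9.1333 [ 0.49373806 -0.40616966  0.0416844 ] [ 0.1  0.1 -1.4] [-0.074  0.033 -0.997]
```

>>> step_arm:
  steps:
    - [0, [0, 0, 0.002], 0]
    - [0, [0, 0, 0.002], 0]
    - [0, [0, 0, 0], 0]

```text
clock: 9.38
position: [0.4939, -0.4066, 0.0382]
ee_rot: [-2.172, -2.166, 0.044]
ft_force: [0.4, 1.2, -1.5]
gripper_width: 0.0261
```

```bash
python3 st.py
```

```text
9.3833 [ 0.49388397 -0.40659462  0.03816302] [ 0.4  1.2 -1.5] [-0.072  0.032 -0.997]
```

>>> step_arm:
  steps:
    - [0, [0, 0, 0.002], 0]
    - [0, [0, 0, 0.002], 0]
    - [0, [0, 0, 0], 0]

```text
clock: 9.63
position: [0.4941, -0.407, 0.0365]
ee_rot: [-2.173, -2.168, 0.044]
ft_force: [-0.1, 0.5, -1.4]
gripper_width: 0.0263
```

```bash
python3 st.py
```

```text
9.6333 [ 0.49410967 -0.40698786  0.03649887] [-0.1  0.5 -1.4] [-0.071  0.031 -0.997]
```

>>> step_arm:
  steps:
    - [0, [0, 0, 0.003], 0]
    - [0, [0, 0, 0.003], 0]

```text
clock: 9.8
position: [0.4939, -0.4071, 0.0353]
ee_rot: [-2.173, -2.169, 0.044]
ft_force: [-6.0, 5.2, 19.7]
gripper_width: 0.0263
```

```bash
python3 st.py; python3 - <<'E'
from h import *
from workcell import read_camera
c=read_camera('side');pickle.dump(c,open('side2.pkl','wb'))
cv2.imwrite('pics/s2.png',cv2.resize(c['img'][200:330,260:420],None,fx=4.5,fy=4.5)[:,:,::-1])
E
```

```text
9.8 [ 0.49390149 -0.40708597  0.03527634] [-6.   5.2 19.7] [-0.071  0.03  -0.997]
```

View pics/s2.png

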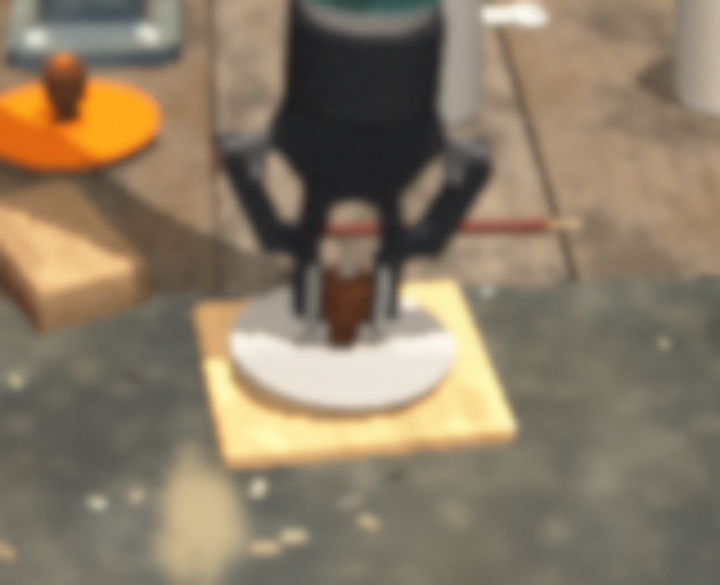

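Firm contact (20 N), and the picture shows the lid centred on the board and slightly tilted in the grip. I'll ease off the pressure, then open.

>>> step_arm:
  steps:
    - [0, [0, 0, 0], 0]
    - [0.45, [0, 0, 0], 0]
    - [0.5, [0, 0, 0], 0]
    - [0.7, [0, 0, 0], 0]
    - [1, [0, 0, 0], 0]
    - [1, [0, 0, 0], 0]
    - [1, [0, 0, 0], 0]
    - [1, [0, 0, 0], 0]

```text
clock: 10.52
position: [0.4949, -0.4082, 0.0361]
ee_rot: [-2.176, -2.171, 0.044]
ft_force: [-1.0, -0.6, -0.3]
gripper_width: 0.085
```

```bash
python3 st.py; python3 - <<'E'
from h import *
o,c=wrist('w5')
E
```

```text
10.5167 [ 0.49486084 -0.40816331  0.03614096] [-1.  -0.6 -0.3] [-0.068  0.028 -0.997]
```

View pics/w5.png

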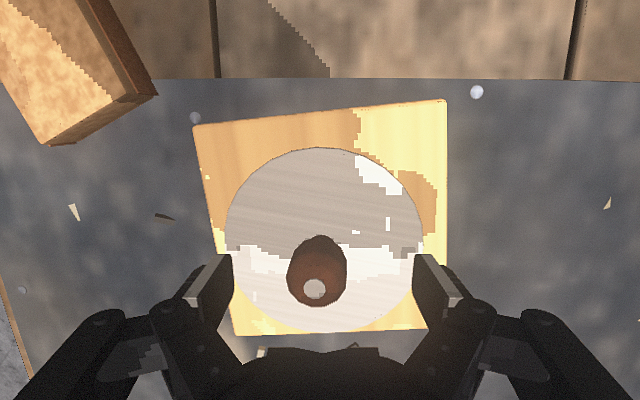

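The lid lies on the board with its knob at (317,270), between the open fingers and clear of both. Retreating straight up.

>>> step_arm:
  steps:
    - [1, [0, 0, -0.01], 0]
    - [1, [0, 0, -0.015], 0]
    - [1, [0, 0, -0.025], 0]
    - [1, [0, 0, -0.03], 0]
    - [1, [0, 0, -0.03], 0]
    - [1, [0, 0, -0.03], 0]
    - [1, [-0.02, 0, -0.03], 0]
    - [1, [-0.03, 0, -0.02], 0]
    - [1, [-0.03, 0, 0], 0]
    - [1, [-0.02, 0, 0], 0]
    - [1, [0, 0, 0], 0]

```text
clock: 11.48
position: [0.5075, -0.5143, 0.2383]
ee_rot: [-2.171, -2.176, 0.047]
ft_force: [0.4, -0.4, 1.1]
gripper_width: 0.0855
```

```bash
python3 st.py; python3 - <<'E'
from h import *
from workcell import read_camera
o,c=wrist('w6');s=read_camera('scene');d=read_camera('side')
cv2.imwrite('pics/e.png',np.hstack([cv2.resize(s['img'][140:300,140:340],(400,320)),cv2.resize(d['img'][140:310,220:420],(400,320))])[:,:,::-1])
P=cloud(c,o);z=P[...,2]
m=(z>.02)&(z<.032)&(np.hypot(P[...,0]-.495,P[...,1]+.407)<.08)
q=P[m];A=np.c_[q[:,:2],np.ones(len(q))];p=np.linalg.lstsq(A,q[:,2],rcond=None)[0]
xy=onplane(c,max(cv2.findContours(m.astype(np.uint8),0,1)[0],key=cv2.contourArea)[:,0].astype(float),.026,o)[:,:2]
print('lid n',len(q),'slope',p[:2],'z',q[:,2].mean(),'circ',cv2.minEnclosingCircle(xy.astype(np.float32)))
P=cloud(s);z=P[...,2]
for nm,C,zz in(('wide',(.55,.167),.06),('tall',(.56,-.1),.105)):
    for n,im in(('scene',s),('scene0',pickle.load(open('scene.pkl','rb'))),('side',d),('side0',pickle.load(open('side.pkl','rb')))):
        P=cloud(im);k=(np.hypot(P[...,0]-C[0],P[...,1]-C[1])<.09)&(P[...,2]>.03)&(P[...,2]<(.068 if nm=='wide' else .2))
        print(nm,n,k.sum(),P[k].mean(0).round(4),P[k][:,2].max().round(3))
E
```

```text
11.4833 [ 0.50754264 -0.51431433  0.23831554] [ 0.4 -0.4  1.1] [-0.069  0.026 -0.997]
lid n 7703 slope [-0.00037622  0.00058549] z 0.02342465040611778 circ ((0.4923630356788635, -0.4088437557220459), 0.055802442133426666)
wide scene 914 [0.5467 0.1698 0.0499] 0.068
wide scene0 501 [0.5126 0.1841 0.049 ] 0.068
wide side 247 [0.5404 0.1306 0.0485] 0.068
wide side0 264 [0.5386 0.1261 0.0508] 0.068
tall scene 792 [ 0.5457 -0.0843  0.0846] 0.152
tall scene0 796 [ 0.5457 -0.0844  0.0846] 0.153
tall side 986 [ 0.5626 -0.1162  0.0842] 0.152
tall side0 993 [ 0.5629 -0.1159  0.0845] 0.152
```

View pics/e.png

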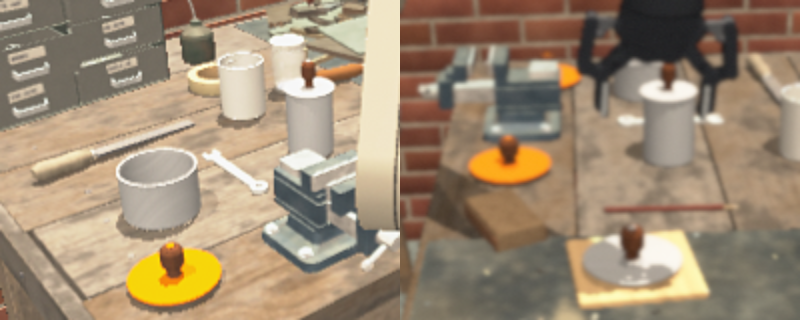

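View pics/w6.png

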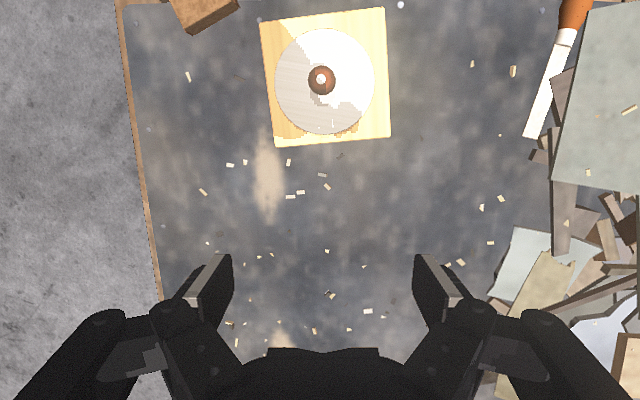

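The lid lies flat on the board, knob up, at wrist (321,80). The wide pot is open and in place, the tall pot is shut, and the gripper is clear of everything.

```bash
python3 -c "
from workcell import hand_in
print(hand_in())"
```

```text
the job is handed in; nothing more can be done
None
```

I lifted the wide pot's lid off by its knob, set it down on the plywood board, let go, backed away and handed the job in at about 11.6 s of the 43 s allowed.

**Lid:** the last wrist picture shows it flat and knob up. The fitted plate slope is below 0.001 rad, and its centre is about 3 mm from the board's centre in x and 2 mm in y.

**Pots:** the wide pot is open and stands where it did, judged from the pictures only. Its point averages before and after aren't comparable, because the lid and the arm changed what the cameras could see. The tall pot and its lid measure the same as at the start, to within 0.5 mm.

**What disagreed:**
- **Tilt:** the tool had drifted about 0.08 rad off vertical on the way, so the lid touched down slightly tilted and settled flat when I released it.
- **Contact force:** pressing the lid down reached about 20 N at the wrist before I eased off.
- **Height:** the lid plate reads about 2.5 mm lower than expected, slightly more than the roughly 2 mm calibration error.

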